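# Unfold the crank grip and close the rail clamp

## Task

Two rack clamps stand on the table with their crank grips folded down. On the clamp that has a wooden rail lying in it, swing the folded crank grip fully upright first, then turn the crank clockwise (seen from above) as far as it goes, so that the jaw closes on the rail. Leave the grip standing upright, and leave the empty clamp's crank as it is.

Things in the scene. Friction and masses are not known exactly. Their poses are not given: they have to be found in the camera images.
- rail_clamp: The clamp holding a light wooden rail (130 x 26 mm), fixed to the table: grey base plate 150 x 90 mm, gear housing (top z 50 mm), steel jaw, rail (top z 34 mm), fence. Origin: centre of the base's underside; x points from housing to fence, z up. Vertical crank axis at x = -30, y = 0 mm; on it a flat steel crank arm, 20 mm wide, its top at z 76 mm, with a black grip hinged to its outer end.
- rail_crank (a joint): Turn of the rail clamp's crank arm, rad; grows clockwise seen from above. At q the arm points along (sin q, cos q) in the clamp's x, y (0: along +y). Starts at 0 to 0.3; the stop is at 1.3, jaw closed on the rail. Stays where left; about 4 N at the grip turns it.
- rail_grip (a joint): Angle of its grip, rad: 0 folded flat above the arm, free end toward the crank axis; 1.571 upright, at a stop. Starts at 0 to 0.2; stays where left; 1.5 N at the end moves it. Hinge pin: horizontal, across the arm, 95 mm out from the crank axis, z 92 mm, lugs 25 mm wide. Grip: round bar, 20 mm diameter, 18 to 82 mm from the pin. Fingers have room on both sides of grip and arm.
- empty_grip_end (a point): The free end of the folded crank grip of the other clamp, which is the same but has no wooden rail in it. To be left where it is.

How it is judged (in metres and radians):
On the way:
1. the rail clamp's grip stands upright (within 15 degrees) while its crank has hardly been turned (value of joint rail_grip above 1.31 rad and value of joint rail_crank below 0.6 rad), for 0.1 s.
At the end, for the whole second after the job is handed in: the rail clamp's crank stands at its clockwise stop (within 10 degrees) and its grip is upright (within 15 degrees), at rest and released (value of joint rail_crank above 1.12 rad and value of joint rail_grip above 1.31 rad and velocity of joint rail_crank below 0.05 rad/s); the robot touches nothing.
It fails at once if the empty clamp's crank or grip is moved (grip end by more than 20 mm) (distance of empty_grip_end from where it was at the start of the episode above 0.02 m).
It also fails if it takes over 38 s, if anything falls off the work surface, if the arm or the gripper's body presses on something with over 40 N, if the wrist force passes 120 N, or if a joint passes its speed limit or range.

## Robot

A 7-joint arm with a two-finger parallel gripper is mounted at the origin on a cart in front of the work surface, level with it; the furniture and walls round the work are solid. World frame = base frame: x ahead of the robot, y to its left, z up, the work surface at z = 0. Lengths are in mm, angles in rad, forces in N, time in s.
With the tool pointing down it reaches from about 400 to 875 mm from the base axis. Payload 4.4 kg.
Tool frame: the origin (TCP) lies midway between the tips of the shut fingers; the grasp point (between the pads) lies 19 mm behind it (ctrl.grip_point_offset is the distance from the TCP to the grasp point, in mm); z points along the fingers, x is the direction in which the jaws open and shut, and the axes are right-handed (so a half turn about z gives the same grasp; the last joint's range is limited). The gripper opens to 85 mm and grips with 20 to 120 N. Pads are 22 mm wide; open, the fingers measure 114 mm over their backs; the gripper's body (76 mm by 85 mm) begins 54 mm behind the grasp point. The pads swing forward as they close: fully open they stand 13 mm farther back than shut.
Start: joints at [1.084, 0.628, 0.038, 1.517, -0.027, 0.996, -0.02], TCP at [265.547, -593.298, 231.313] pointing down, gripper open.
Joint ranges: [-3.06, 3.06], [-0.37, 2.12], [-1.25, 1.32], [0.18, 2.47], [-1.1, 4.24], [0.23, 1.98], [-2.94, 2.94]. Speed limits (rad/s): [2.57, 2.57, 3.14, 3.14, 3.14, 3.14, 3.14].

## Interface

Orientations are given as [roll, pitch, yaw] about the fixed x, y, z axes, in that order (R = Rz(yaw) Ry(pitch) Rx(roll)).
In Python, from cell import ctrl, viewer gives the robot as it stands.
- The arm moves only by the tool apply_moves, never from a script. Its argument "series" is a list that holds one entry, the list of rows, each a list of 6 numbers: the shift along the tool's x, y, z normalised to -1 to 1, where 1 is 50 mm, then the turn, a rotation vector about the tool's x, y, z normalised to -1 to 1, where 1 is 6 degrees. In form: [[[tx, ty, tz, rx, ry, rz], ...]]. A call has exactly 5 rows; each row shifts and turns the commanded pose from where the row before left it, along the tool's axes as they then stand; what a row does not reach is not made up. A row lasts 1/8 s, in which the tool goes at most 62.5 mm and 10.7 degrees, less where a joint would pass 70% of its speed; a pose out of reach is approached as far as the arm can. A call with a number of a shift or a turn outside -1 to 1 is refused whole. A call with a gripper value outside its range is refused whole. "claw" is the gripper command: -1 is shut, 1 is fully open, values between are in proportion, set as the call begins (left out, the last holds). The fingers move at their own pace and stop on an object; the grip force is fixed at half the most. Time passes only in rows, so rows that do not move let the fingers close, or fill a call up. It gives the time, the measured TCP pose, the force and the opening at its end, in the units of the state.
- ctrl.read_state(): the state, without advancing time (a new reading comes with each control period).
- viewer.get_image(name): name is "side" or "top"; returns the picture (420x560x3 uint8, blue, green, red); there is no depth.
- viewer.camera_info(name): a dict with "K" (3x3 intrinsics, pixels), "R" (3x3) and "t" (3): a world point X has camera coordinates R X + t. Camera axes: x right, y down, z forward; pixel columns grow to the right and rows downward; lengths in mm; the calibration is good to about 2 mm. A picture is of the moment at which its call begins. camera_info takes no time and is no camera call.
- ctrl.finish_job(): hands the job in, once; it reports no verdict.
Trained networks look in the newest picture that a camera, given by its name, has taken for a name from the list of things; names that differ only in an ending like _2 or _b are one class to them, and where a whole thing is asked for, a point or a joint stands for the part that bears it (a point fixed in the world has none). Each returns a list of dicts, best first, with "score" (0 to 1); they miss things now and then, are a little off and sometimes report something else, mostly with a low value. They report only what shows in the picture. A call takes as long as a camera call.
- viewer.find_in(camera, label): "location" ([column, row] as shares, 0 to 1, of the picture: columns of its width, rows of its height, amid what is visible of it).
The state is a dict: "clock": time; "qpos": joint angles; "qd": joint speeds; "tau": joint torques, N m; "eef_pos": TCP position; "tool_rot": TCP orientation; "force": force on the tool from outside, world axes, zero at the start; "torque": the same for the moment, N m; "width": finger opening in mm.
Only numpy, scipy, OpenCV 4.12 (cv2) and the standard library are available. Lean on these libraries where they do the work, as an engineer would, in place of code of your own. Each camera call takes 0.05 s, during which the arm holds its last target. There are 200 camera calls.

## Working session

There is one attempt and no reset: what is moved stays moved. The work goes in short steps, Python scripts to look and compute and a tool call to move; the robot and the scene stay as the last step left them, time stands still between calls to the robot, and variables do not carry over. Pictures are saved under pics/ and viewed, about 8 in all and at most 12, crops included, and the job is handed in when it is done.

Besides the shell and the picture viewer there is one more tool, called after "Emit:" by a JSON object that holds its "name" and its "arguments". apply_moves: Moves the arm, as the interface text tells. Scaled input: -1 to 1 covers 50 mm each way for a shift and 6 degrees each way for a turn. Its arguments: {"type":"object","properties":{"series":{"type":"array","items":{"type":"array","items":{"type":"array","items":{"type":"number"}}}},"claw":{"type":"number"}},"required":["series"]}

```bash
ls; mkdir -p pics; python3 - <<'E'
from cell import ctrl, viewer
import cv2,numpy as np
for n in("side","top"):
    cv2.imwrite(f"pics/{n}0.png",viewer.get_image(n))
    c=viewer.camera_info(n);print(n,np.round(c["K"],1).tolist(),np.round(c["R"],4).tolist(),np.round(c["t"],1).tolist())
    for l in("rail_clamp","rail_crank","rail_grip","empty_grip_end"):
        print(l,[(round(d["score"],2),[round(d["location"][0]*560),round(d["location"][1]*420)]) for d in viewer.find_in(n,l)][:3])
print(ctrl.read_state())
E
```

```text
pics
side [[412.3, 0.0, 284.8], [0.0, 412.3, 213.4], [0.0, 0.0, 1.0]] [[-0.9977, 0.0653, 0.0195], [0.0137, 0.4712, -0.8819], [-0.0668, -0.8796, -0.471]] [444.2, 40.5, 973.2]
rail_clamp [(0.61, [274, 280])]
rail_crank [(0.95, [298, 261])]
rail_grip [(0.87, [297, 257])]
empty_grip_end [(0.45, [296, 166])]
top [[464.5, 0.0, 277.8], [0.0, 464.5, 206.5], [0.0, 0.0, 1.0]] [[0.0647, -0.9979, 0.0059], [-0.9772, -0.0645, -0.2024], [0.2024, 0.0073, -0.9793]] [-4.8, 454.5, 982.6]
rail_clamp [(0.57, [201, 198])]
rail_crank [(0.83, [181, 205]), (0.62, [175, 200])]
rail_grip [(0.91, [176, 199])]
empty_grip_end [(0.69, [374, 225])]
{'clock': 0.5, 'qpos': array([ 1.08419399,  0.62843668,  0.03851936,  1.51742713, -0.02700031,
        0.99628352, -0.02000674]), 'qd': array([-0.00027683, -0.00170638, -0.00013463, -0.00165785,  0.00145681,
        0.00146007,  0.00078419]), 'tau': array([ 7.40756900e-05, -5.62810063e+01,  1.22480839e+00, -1.93606782e+01,
        1.09441541e-02,  2.63997819e-03, -4.23728363e-05]), 'eef_pos': array([ 265.53441269, -593.28951982,  231.28128559]), 'tool_rot': array([-3.14157023e+00,  3.62948561e-05, -1.15004218e+00]), 'force': array([-0.05879231,  0.27904286,  0.69555507]), 'torque': array([ 0.00714209, -0.0492717 , -0.01659954]), 'width': 85.47290737924429}
```

```bash
python3 - <<'E'
import cv2
a=cv2.imread("pics/top0.png")[130:280,100:300]
cv2.imwrite("pics/topc.png",cv2.resize(a,(800,600),interpolation=cv2.INTER_CUBIC))
a=cv2.imread("pics/side0.png")[190:340,180:380]
cv2.imwrite("pics/sidec.png",cv2.resize(a,(800,600),interpolation=cv2.INTER_CUBIC))
E
```

```text
(no output)
```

View pics/top0.png

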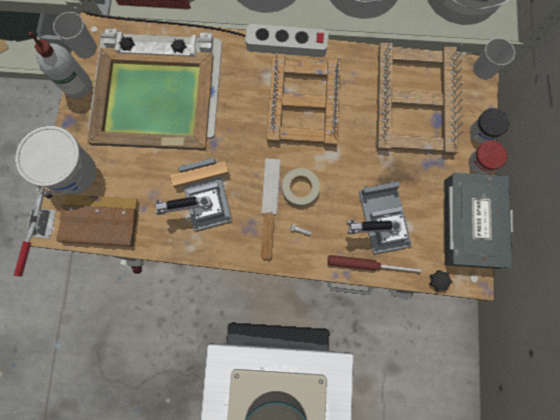

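View pics/topc.png

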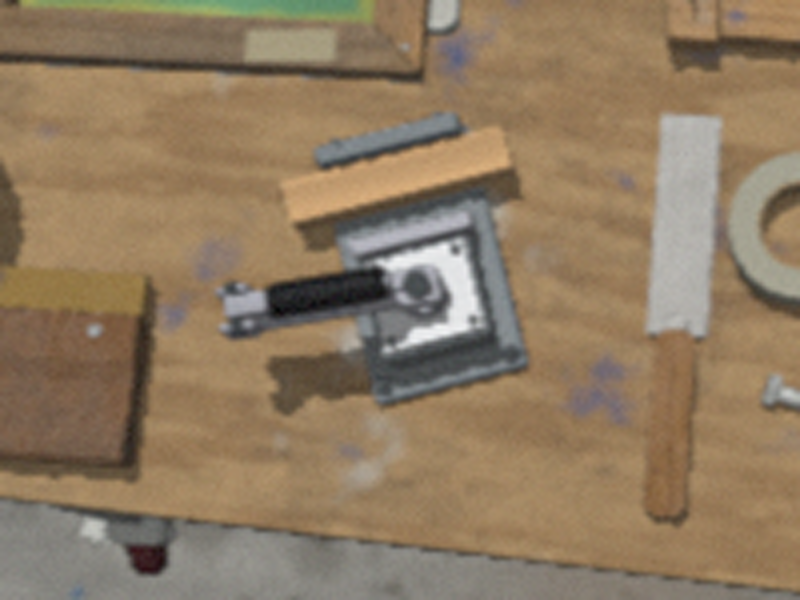

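View pics/sidec.png

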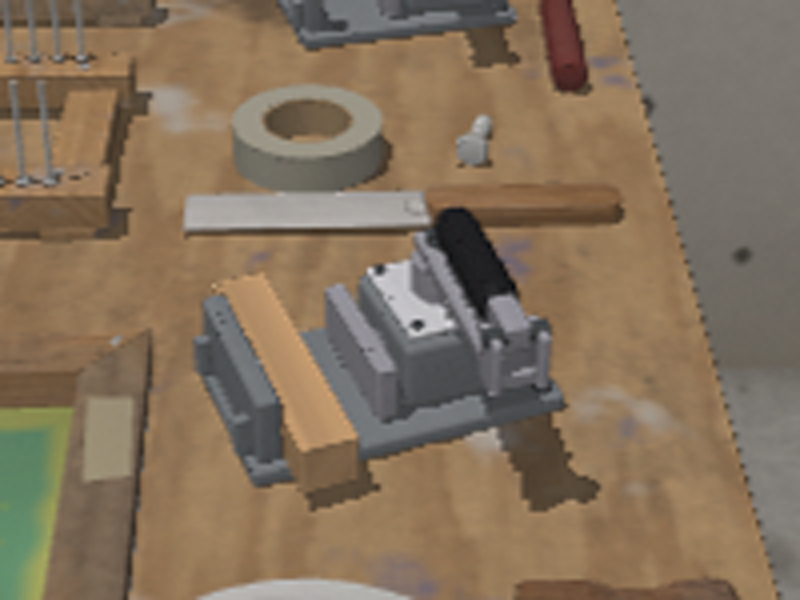

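Top crop: hub at (420,288), pin/lugs at (240,308), grip's free end at ~(382,284), rail corners (283,185),(503,130). The side crop shows the rail clamp with the lugs at ~(518,355) and the grip's free end at ~(455,218). I'll fit the pose next.

```bash
cat > h.py <<'E'
import numpy as np
from cell import ctrl, viewer
C={n:viewer.camera_info(n) for n in("side","top")}
def proj(n,X):
    c=C[n];p=np.array(c["K"])@(np.array(c["R"])@X+np.array(c["t"]));return p[:2]/p[2]
def rot(a): return np.array([[np.cos(a),-np.sin(a),0],[np.sin(a),np.cos(a),0],[0,0,1]])
E
cat > fit.py <<'E'
from h import *
from scipy.optimize import least_squares
top=lambda u,v:np.array([100+u/4,130+v/4]); side=lambda u,v:np.array([180+u/4,190+v/4])
def pts(p):
    x,y,a,q,g,zb,xr,yr=p
    W=lambda l:np.array([x,y,0])+rot(a)@np.array(l)
    d=np.array([np.sin(q),np.cos(q),0]);ax=np.array([-30,0,0])
    pin=ax+95*d+[0,0,92]
    end=pin+82*(-d*np.cos(g)+np.array([0,0,np.sin(g)]))
    return W,ax,d,pin,end
obs=[]
def model(p):
    W,ax,d,pin,end=pts(p);zb,xr,yr=p[5:]
    perp=np.array([d[1],-d[0],0])
    L=[("top",top(525,362),[-75,-45,zb]),("top",top(380,403),[-75,45,zb]),
    ("top",top(283,185),[xr+13,yr+65,34]),("top",top(503,130),[xr+13,yr-65,34]),("top",top(518,170),[xr-13,yr-65,34]),("top",top(297,222),[xr-13,yr+65,34]),
    ("top",top(233,288),pin+perp*12.5),("top",top(237,325),pin-perp*12.5),("top",top(384,282),end),
    ("side",side(262,487),[75,45,0]),("side",side(562,405),[-75,45,zb]),
    ("side",side(495,350),pin+perp*12.5),("side",side(542,335),pin-perp*12.5),("side",side(454,222),end)]
    return L,W
def res(p):
    L,W=model(p);return np.concatenate([proj(n,W(l))-o for n,o,l in L]+[[(p[5]-8)/4,p[7]/10]])
s=least_squares(res,[480,150,.2,.1,.1,8,30,0],loss="soft_l1")
print(np.round(s.x,3));print(np.round(s.fun[:-2].reshape(-1,2),1).tolist())
W,ax,d,pin,end=pts(s.x);print("axis",W(ax),"pin",W(pin),"end",W(end),"dir",rot(s.x[2])@d)
E
python3 fit.py
```

```text
[ 4.77444e+02  1.94389e+02  3.28000e-01  8.80000e-02  2.80000e-02
  4.51100e+00  4.35220e+01 -2.52400e+00]
[[0.8, 0.8], [-1.3, 0.7], [0.2, -0.2], [0.8, -0.7], [-0.2, -0.1], [-0.9, 1.3], [-1.0, -0.6], [-0.6, 1.5], [0.3, -0.2], [-2.3, 1.2], [0.9, -0.5], [-2.1, -2.8], [0.9, -1.6], [-0.7, -0.0]]
axis [449.04247034 184.72625973   0.        ] pin [426.48750892 277.00991872  92.        ] end [445.94825735 197.38623689  94.31269617] dir [-0.23742065  0.97140694  0.        ]
```

```bash
cat > plan.py <<'E'
from h import *
from scipy.spatial.transform import Rotation as Ro
def plan(wps,start=None):
    """wps: list of (pos, rpy, rows). Rows in tool axes, scaled & rounded; simulated with rounding."""
    s=ctrl.read_state(); p=np.array(s["eef_pos"] if start is None else start[0],float); R=Ro.from_euler("xyz",s["tool_rot"] if start is None else start[1])
    out=[]
    for P,E,n in wps:
        T=E if isinstance(E,Ro) else Ro.from_euler("xyz",E)
        for k in range(n,0,-1):
            dp=R.inv().apply((np.array(P)-p)/k)/50; dr=(R.inv()*T).as_rotvec()/k/np.radians(6)
            row=np.round(np.r_[dp,dr],2)+0.; out.append(row.tolist())
            p=p+R.apply(row[:3]*50); R=R*Ro.from_rotvec(row[3:]*np.radians(6))
    for i in range(0,len(out),5): print(str(out[i:i+5]).replace(" ",""))
    print("max",np.abs(out).max(),"end",p.round(1),R.as_euler("xyz").round(3))
E
python3 -c "
from plan import *
from math import pi
plan([([560,-250,230],[pi,0,-.5],10),([441,219,185],[pi,0,.239],10)])"
```

```text
[[-0.39,-0.82,0.0,0.0,0.0,-0.62],[-0.33,-0.84,0.0,0.0,0.0,-0.62],[-0.28,-0.86,0.0,0.0,0.0,-0.62],[-0.22,-0.88,0.0,0.0,0.0,-0.62],[-0.16,-0.89,0.0,0.0,0.0,-0.62]]
[[-0.11,-0.9,0.01,0.0,0.0,-0.62],[-0.05,-0.9,0.0,0.0,0.0,-0.62],[0.01,-0.9,0.01,0.0,0.0,-0.62],[0.08,-0.9,0.0,0.0,0.0,-0.62],[0.13,-0.9,0.01,0.0,0.0,-0.63]]
[[-0.66,-0.71,0.09,0.0,0.0,-0.71],[-0.6,-0.76,0.09,0.0,0.0,-0.7],[-0.55,-0.8,0.09,0.0,0.0,-0.71],[-0.49,-0.84,0.09,0.0,0.0,-0.7],[-0.42,-0.87,0.09,0.0,0.0,-0.71]]
[[-0.36,-0.9,0.09,0.0,0.0,-0.7],[-0.29,-0.92,0.09,0.0,0.0,-0.71],[-0.22,-0.94,0.09,0.0,0.0,-0.7],[-0.15,-0.95,0.09,0.0,0.0,-0.71],[-0.09,-0.96,0.09,0.0,0.0,-0.7]]
max 0.96 end [440.8 218.8 184.8] [-3.142 -0.     0.239]
```

Emit:
{"name": "apply_moves", "arguments": {"series": [[[-0.39,-0.82,0,0,0,-0.62],[-0.33,-0.84,0,0,0,-0.62],[-0.28,-0.86,0,0,0,-0.62],[-0.22,-0.88,0,0,0,-0.62],[-0.16,-0.89,0,0,0,-0.62]]], "claw": 1}}

```text
clock: 1.12
eef_pos: [413.8, -420.4, 231.5]
tool_rot: [-3.142, -0.001, -0.823]
force: [-0.6, -0.6, -0.9]
width: 85.4
```

Emit:
{"name": "apply_moves", "arguments": {"series": [[[-0.11,-0.9,0.01,0,0,-0.62],[-0.05,-0.9,0,0,0,-0.62],[0.01,-0.9,0.01,0,0,-0.62],[0.08,-0.9,0,0,0,-0.62],[0.13,-0.9,0.01,0,0,-0.63]]]}}

```text
clock: 1.75
eef_pos: [561.0, -248.9, 230.1]
tool_rot: [3.141, -0.001, -0.498]
force: [-0.1, -0.4, -0.0]
width: 85.4
```

Emit:
{"name": "apply_moves", "arguments": {"series": [[[-0.66,-0.71,0.09,0,0,-0.71],[-0.6,-0.76,0.09,0,0,-0.7],[-0.55,-0.8,0.09,0,0,-0.71],[-0.49,-0.84,0.09,0,0,-0.7],[-0.42,-0.87,0.09,0,0,-0.71]]]}}

```text
clock: 2.38
eef_pos: [500.3, -13.6, 207.5]
tool_rot: [-3.141, -0.001, -0.128]
force: [1.4, 0.0, -0.2]
width: 85.2
```

Emit:
{"name": "apply_moves", "arguments": {"series": [[[-0.36,-0.9,0.09,0,0,-0.7],[-0.29,-0.92,0.09,0,0,-0.71],[-0.22,-0.94,0.09,0,0,-0.7],[-0.15,-0.95,0.09,0,0,-0.71],[-0.09,-0.96,0.09,0,0,-0.7]]]}}

```text
clock: 3.0
eef_pos: [440.7, 220.2, 185.0]
tool_rot: [-3.142, -0.001, 0.241]
force: [0.7, -1.0, 0.3]
width: 85.3
```

Emit:
{"name": "apply_moves", "arguments": {"series": [[[0,0.03,0.45,0,0,0],[0,0,0.45,0,0,0],[0,0,0.45,0,0,0],[0,0,0.45,0,0,0],[0,0,0.4,0,0,0]]]}}

```text
clock: 3.62
eef_pos: [441.4, 217.4, 74.2]
tool_rot: [-3.142, -0.0, 0.238]
force: [-1.1, 0.9, 0.5]
width: 85.1
```

```bash
python3 - <<'E'
from h import *
import cv2
ims=[]
for n,(u,v) in(("top",(180,200)),("side",(290,265))):
    a=viewer.get_image(n)[v-75:v+75,u-65:u+65]; ims.append(cv2.resize(a,(400,462),interpolation=cv2.INTER_CUBIC))
cv2.imwrite("pics/a1.png",np.hstack(ims)); print(ctrl.read_state()["eef_pos"],ctrl.read_state()["qpos"].round(2))
E
```

```text
[440.21660212 216.72562096  73.3918874 ] [-0.35  0.67 -0.25  2.08  0.37  0.43 -0.64]
```

View pics/a1.png

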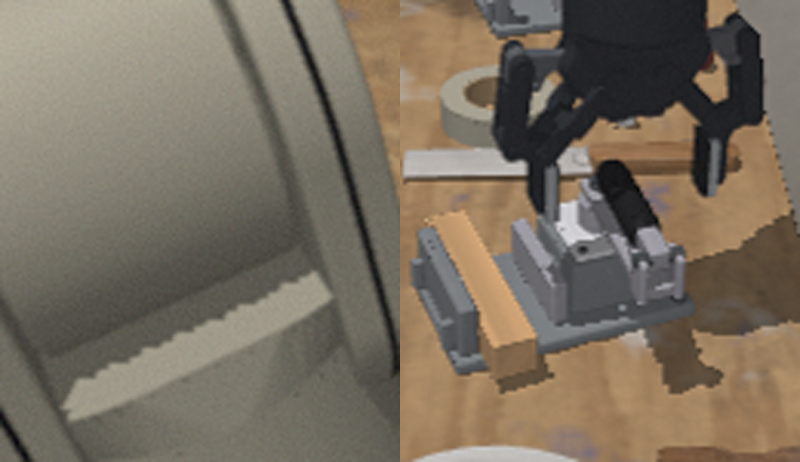

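The fingers straddle the grip evenly: tips at about (548,210) and (710,190), grip between them at (630,190). I'll close now.

Emit:
{"name": "apply_moves", "arguments": {"series": [[[0,0,0,0,0,0],[0,0,0,0,0,0],[0,0,0,0,0,0],[0,0,0,0,0,0],[0,0,0,0,0,0]]], "claw": -1}}

```text
clock: 4.35
eef_pos: [443.1, 218.1, 75.7]
tool_rot: [-3.141, -0.004, 0.239]
force: [4.3, 0.5, 5.4]
width: 18.2
```

```bash
cat > lift.py <<'E'
from plan import *
import sys
# pin, radial dir d; angle th of bar, tool tilt ti; grasp radius r from pin
pin=np.array([426.5,277,92.]); 
def pose(th,ti,pin,d,r,R0,go=19):
    hz=np.array([0,0,1.]); g=pin+r*(-d*np.cos(th)+hz*np.sin(th))
    k=np.cross(-d,hz); R=Ro.from_rotvec(k*ti)*R0
    return g+go*R.apply([0,0,1]),R
E
python3 - <<'E'
from lift import *
s=ctrl.read_state();print(s["eef_pos"],s["tool_rot"],s["force"],s["width"])
R0=Ro.from_euler("xyz",s["tool_rot"]);d=-R0.apply([0,1,0]);d=d if d[1]>0 else -d
d[2]=0
g=s["eef_pos"]-19*R0.apply([0,0,1]); v=g-pin; r=np.hypot(v@d,v[2]);th0=np.arctan2(v[2],-v@d)
print("g",g,"r",r,"th0",th0,"lat",v@np.cross(d,[0,0,1]))
p2=pin+d*0+ (v@np.cross(d,[0,0,1]))*np.cross(d,[0,0,1])
plan([(*pose(th0+np.radians(a),np.radians(a*.5),p2,d,r,R0),1) for a in range(4,89,4)])
E
```

```text
[443.14296813 218.05864192  75.69606858] [-3.14068253 -0.00411734  0.23858772] [4.27134496 0.50661748 5.3527204 ] 18.24948077128461
g [443.07104159 218.02335138  94.69589966] r 61.28155443476766 th0 0.04400622673912156 lat 2.163412642867546
[[0.0,0.01,-0.09,-0.33,0.0,0.0],[0.0,0.0,-0.08,-0.34,0.0,0.0],[0.0,0.0,-0.09,-0.33,0.0,0.0],[0.0,0.0,-0.08,-0.33,0.0,-0.01],[0.0,-0.01,-0.08,-0.34,0.0,0.0]]
[[0.0,-0.01,-0.09,-0.33,0.0,0.0],[0.0,-0.01,-0.08,-0.33,0.0,0.0],[0.0,-0.01,-0.08,-0.34,0.0,0.0],[0.0,-0.02,-0.08,-0.33,0.0,0.0],[0.0,-0.02,-0.08,-0.33,0.0,0.0]]
[[0.0,-0.02,-0.08,-0.34,0.0,-0.01],[0.0,-0.02,-0.07,-0.33,0.0,0.0],[0.0,-0.03,-0.08,-0.33,0.0,0.0],[0.0,-0.03,-0.07,-0.34,0.0,0.0],[0.0,-0.04,-0.08,-0.33,0.0,0.0]]
[[0.01,-0.03,-0.07,-0.33,0.0,0.0],[0.0,-0.04,-0.07,-0.34,0.0,0.0],[0.0,-0.04,-0.06,-0.33,0.0,0.0],[0.0,-0.04,-0.07,-0.33,0.0,-0.01],[0.0,-0.05,-0.06,-0.34,0.0,0.0]]
[[0.0,-0.04,-0.06,-0.33,0.0,0.0],[0.0,-0.05,-0.06,-0.33,0.0,0.0]]
max 0.34 end [431.8 265.2 139.6] [ 2.375 -0.003  0.241]
```

Emit:
{"name": "apply_moves", "arguments": {"series": [[[0,0.01,-0.09,-0.33,0,0],[0,0,-0.08,-0.34,0,0],[0,0,-0.09,-0.33,0,0],[0,0,-0.08,-0.33,0,0],[0,-0.01,-0.08,-0.34,0,0]]]}}

```text
clock: 4.97
eef_pos: [442.8, 218.7, 95.3]
tool_rot: [2.966, -0.003, 0.239]
force: [7.1, 1.1, -9.3]
width: 17.7
```

Emit:
{"name": "apply_moves", "arguments": {"series": [[[0,-0.01,-0.09,-0.33,0,0],[0,-0.01,-0.08,-0.33,0,0],[0,-0.01,-0.08,-0.34,0,0],[0,-0.02,-0.08,-0.33,0,0],[0,-0.02,-0.08,-0.33,0,0]]]}}

```text
clock: 5.6
eef_pos: [440.7, 226.1, 114.1]
tool_rot: [2.791, -0.002, 0.239]
force: [8.4, -2.0, -10.9]
width: 17.9
```

Emit:
{"name": "apply_moves", "arguments": {"series": [[[0,-0.02,-0.08,-0.34,0,0],[0,-0.02,-0.07,-0.33,0,0],[0,-0.03,-0.08,-0.33,0,0],[0,-0.03,-0.07,-0.34,0,0],[0,-0.04,-0.08,-0.33,0,0]]]}}

```text
clock: 6.22
eef_pos: [437.1, 238.3, 128.5]
tool_rot: [2.613, -0.0, 0.239]
force: [8.6, -3.8, -9.9]
width: 18.3
```

Emit:
{"name": "apply_moves", "arguments": {"series": [[[0.01,-0.03,-0.07,-0.33,0,0],[0,-0.04,-0.07,-0.34,0,0],[0,-0.04,-0.06,-0.33,0,0],[0,-0.04,-0.07,-0.33,0,0],[0,-0.05,-0.06,-0.34,0,0]]]}}

```text
clock: 6.85
eef_pos: [432.8, 253.0, 137.1]
tool_rot: [2.434, 0.002, 0.236]
force: [7.5, -7.9, -6.4]
width: 17.8
```

```bash
python3 - <<'E'
from h import *
import cv2
n,u,v="side",300,245
a=viewer.get_image(n)[v-75:v+75,u-65:u+65]; cv2.imwrite("pics/a2.png",cv2.resize(a,(520,600),interpolation=cv2.INTER_CUBIC)); s=ctrl.read_state();print(s["eef_pos"],s["tool_rot"],s["force"],s["qpos"].round(2))
E
```

```text
[432.45103054 253.54957839 137.17755973] [2.43126196 0.00258934 0.23795929] [ 6.55985788 -7.37173974 -0.99742185] [-0.99  0.8   0.07  1.77  0.54  1.12 -1.06]
```

View pics/a2.png

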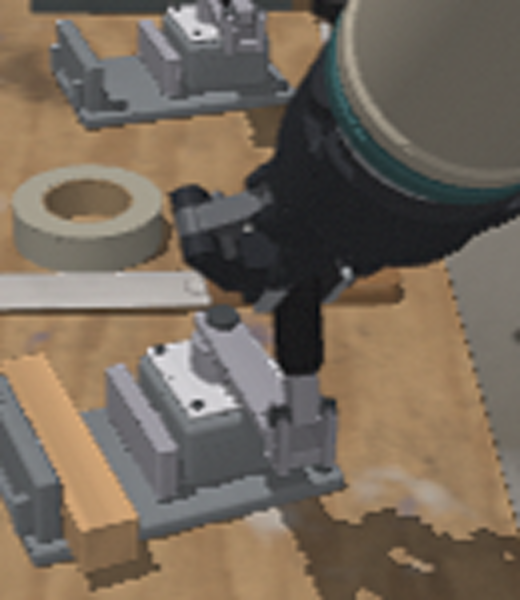

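The grip is nearly upright in the picture, lug at (300,430) and bar rising to (300,330) into the fingers. A bit more to reach the stop.

Emit:
{"name": "apply_moves", "arguments": {"series": [[[0,-0.04,-0.06,-0.33,0,0],[0,-0.05,-0.06,-0.33,0,0],[0,-0.06,-0.06,-0.33,0,0],[0,-0.06,-0.06,-0.33,0,0],[0,0,0,0,0,0]]]}}

```text
clock: 7.52
eef_pos: [428.4, 267.7, 139.7]
tool_rot: [2.293, 0.003, 0.236]
force: [4.0, -8.0, 0.5]
width: 18.5
```

Emit:
{"name": "apply_moves", "arguments": {"series": [[[0,-0.05,-0.04,0,0,0],[0,-0.05,-0.04,0,0,0],[0,0,0,0,0,0],[0,0,0,0,0,0],[0,0,0,0,0,0]]]}}

```text
clock: 8.15
eef_pos: [428.2, 268.4, 139.7]
tool_rot: [2.285, 0.003, 0.23]
force: [7.5, -20.0, -4.4]
width: 18.1
```

Emit:
{"name": "apply_moves", "arguments": {"series": [[[0,0.03,0.03,0,0,0],[0,0,0,0,0,0],[0,0,0,0,0,0],[0,0,0,0,0,0],[0,0,0,0,0,0]]], "claw": 1}}

```text
clock: 8.78
eef_pos: [427.1, 277.3, 137.8]
tool_rot: [2.305, -0.0, 0.239]
force: [0.6, 0.7, -0.3]
width: 85.4
```

Emit:
{"name": "apply_moves", "arguments": {"series": [[[0,0,-0.4,0,0,0],[0,0,-0.6,0,0,0],[0,0,-0.8,0,0,0],[0,0,-0.5,0,0,0],[0,0,0,0,0,0]]]}}

```text
clock: 9.4
eef_pos: [406.7, 361.8, 215.2]
tool_rot: [2.308, -0.002, 0.241]
force: [-0.2, -0.2, -0.7]
width: 85.8
```

```bash
python3 - <<'E'
from plan import *
import cv2
n,u,v="side",300,245
I=viewer.get_image(n);J=viewer.get_image("top")
A=[cv2.resize(X[v-75:v+75,u-50:u+50],(400,600),interpolation=cv2.INTER_CUBIC) for X,u,v in((I,300,250),(J,180,200))]
cv2.imwrite("pics/a3.png",np.hstack(A))
for n in("side","top"):
  for l in("rail_grip","rail_crank"): print(n,l,[(round(d["score"],2),[round(d["location"][0]*560),round(d["location"][1]*420)]) for d in viewer.find_in(n,l)][:2])
s=ctrl.read_state();print(s["eef_pos"],s["tool_rot"],s["force"],s["qpos"].round(2))
E
```

```text
side rail_grip [(0.58, [311, 257]), (0.53, [304, 261])]
side rail_crank []
top rail_grip [(0.43, [150, 199])]
top rail_crank [(0.71, [179, 206]), (0.47, [371, 226])]
[407.15837886 358.59058693 214.33678414] [2.30311896e+00 9.32347775e-04 2.37311993e-01] [-0.56221178 -0.32324861 -0.35473318] [-1.13  0.85  0.07  1.46  0.47  1.51 -1.03]
```

View pics/a3.png

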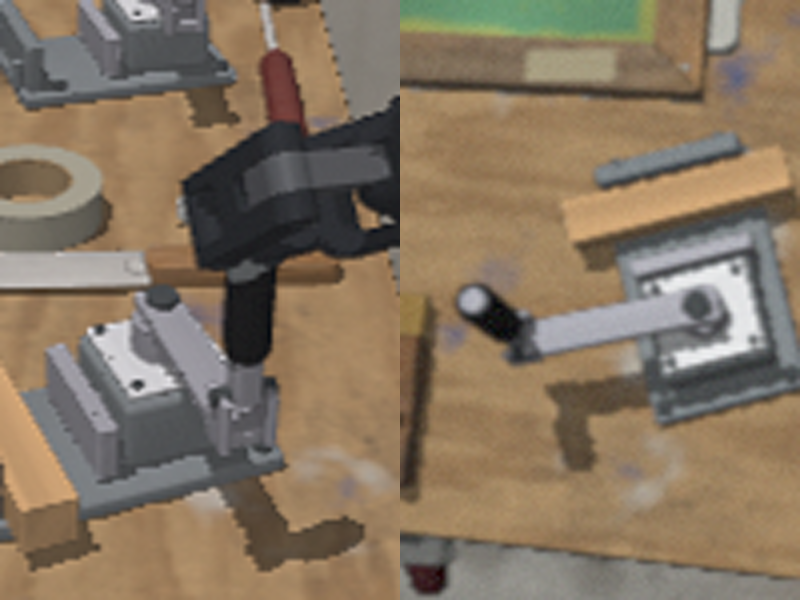

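The grip stands upright: in the top crop its end is at (475,302), the lugs at (522,343), the hub at (700,308).

```bash
cat > bp.py <<'E'
from h import *
def bp(n,u,v,z):
    c=C[n];R=np.array(c["R"]);t=np.array(c["t"]);o=-R.T@t;w=R.T@np.linalg.solve(np.array(c["K"]),[u,v,1]);return o+w*(z-o[2])/w[2]
E
python3 - <<'E'
from bp import *
f=lambda u,v,z:bp("top",130+(u-400)/4,125+v/4,z).round(1)
print("end",f(475,302,174),"pin",f(524,338,92),"hub",f(703,305,82))
E
```

```text
end [422.8 274.2 174. ] pin [421.7 270.   92. ] hub [447.7 179.3  82. ]
```

```bash
python3 -c "
from plan import *
from math import pi
plan([([415,335,245],[2.75,0,.25],5),([425,276,225],[pi,0,.25],5),([425,276,122],[pi,0,.25],5)])"
```

```text
[[0.01,0.16,-0.01,0.85,0.02,-0.02],[0.01,0.16,-0.02,0.85,0.01,-0.02],[0.01,0.15,-0.04,0.86,0.02,-0.02],[0.0,0.15,-0.05,0.85,0.01,-0.02],[0.01,0.14,-0.06,0.86,0.02,-0.01]]
[[-0.02,0.19,0.17,0.75,0.0,0.0],[-0.02,0.2,0.15,0.75,0.0,0.0],[-0.02,0.21,0.13,0.75,0.0,0.0],[-0.02,0.23,0.12,0.74,0.0,0.0],[-0.02,0.23,0.09,0.75,0.0,0.0]]
[[0.0,0.0,0.41,0.0,0.0,0.0],[0.0,0.0,0.41,0.0,0.0,0.0],[0.0,0.0,0.41,0.0,0.0,0.0],[0.0,0.0,0.42,0.0,0.0,0.0],[0.0,0.0,0.41,0.0,0.0,0.0]]
max 0.86 end [425.  276.2 122.1] [-3.141 -0.     0.25 ]
```

Emit:
{"name": "apply_moves", "arguments": {"series": [[[0.01,0.16,-0.01,0.85,0.02,-0.02],[0.01,0.16,-0.02,0.85,0.01,-0.02],[0.01,0.15,-0.04,0.86,0.02,-0.02],[0,0.15,-0.05,0.85,0.01,-0.02],[0.01,0.14,-0.06,0.86,0.02,-0.01]]]}}

```text
clock: 10.32
eef_pos: [415.0, 335.5, 245.5]
tool_rot: [2.754, -0.001, 0.25]
force: [0.4, -0.3, 0.8]
width: 85.7
```

Emit:
{"name": "apply_moves", "arguments": {"series": [[[-0.02,0.19,0.17,0.75,0,0],[-0.02,0.2,0.15,0.75,0,0],[-0.02,0.21,0.13,0.75,0,0],[-0.02,0.23,0.12,0.74,0,0],[-0.02,0.23,0.09,0.75,0,0]]]}}

```text
clock: 10.95
eef_pos: [424.8, 276.1, 225.1]
tool_rot: [-3.138, -0.001, 0.25]
force: [-0.4, -0.3, 0.2]
width: 85.3
```

Emit:
{"name": "apply_moves", "arguments": {"series": [[[0,0,0.41,0,0,0],[0,0,0.41,0,0,0],[0,0,0.41,0,0,0],[0,0,0.42,0,0,0],[0,0,0.41,0,0,0]]]}}

```text
clock: 11.58
eef_pos: [424.8, 276.7, 121.5]
tool_rot: [-3.14, -0.0, 0.25]
force: [0.2, 0.9, -0.2]
width: 85.4
```

Emit:
{"name": "apply_moves", "arguments": {"series": [[[0,0,0,0,0,0],[0,0,0,0,0,0],[0,0,0,0,0,0],[0,0,0,0,0,0],[0,0,0,0,0,0]]], "claw": -1}}

```text
clock: 12.2
eef_pos: [425.5, 277.9, 123.3]
tool_rot: [-3.139, -0.003, 0.251]
force: [-0.3, 0.0, 6.3]
width: 18.6
```

```bash
python3 - <<'E'
from plan import *
s=ctrl.read_state();print(s["eef_pos"],s["tool_rot"],s["force"],s["width"],s["qpos"].round(2))
ax=np.array([448.8,184.]);v=s["eef_pos"][:2]-ax;r=np.hypot(*v);h=np.arctan2(v[1],v[0]);print("r",r,"heading",np.degrees(h),"q",np.radians(108.8)-h)
w=[]
for a in np.arange(5,76,5):
    A=h-np.radians(a);w.append(([*(ax+(r+min(a/5,1.5))*np.array([np.cos(A),np.sin(A)])),s["eef_pos"][2]],[np.pi,0,s["tool_rot"][2]-np.radians(a)],1))
plan(w)
E
```

```text
[425.51867573 277.94471055 123.28404761] [-3.13908889e+00 -2.85622788e-03  2.50897464e-01] [-0.31662252  0.0117587   6.28962334] 18.590173791392345 [-0.54  0.59 -0.13  2.01  0.14  0.54 -0.52]
r 96.78651094116123 heading 103.9185948755135 q 0.08519659154601289
[[0.17,-0.01,0.0,-0.03,-0.03,0.83],[0.17,0.0,0.0,0.01,0.0,0.84],[0.17,0.01,0.0,0.0,0.0,0.83],[0.17,0.0,0.0,0.0,0.0,0.83],[0.18,0.01,0.0,0.0,0.0,0.84]]
[[0.17,0.01,0.0,0.0,0.0,0.83],[0.17,0.01,0.0,0.0,0.01,0.83],[0.17,0.01,0.0,0.0,0.0,0.84],[0.17,0.01,0.0,0.0,0.0,0.83],[0.17,0.01,0.0,0.0,0.0,0.83]]
[[0.17,0.01,0.0,0.0,0.0,0.84],[0.17,0.01,0.0,0.0,0.0,0.83],[0.18,0.0,0.0,-0.01,0.0,0.83],[0.17,0.01,0.0,0.0,0.0,0.84],[0.17,0.01,0.0,0.0,0.0,0.83]]
max 0.84 end [535.  231.5 123.3] [ 3.141 -0.    -1.058]
```

Emit:
{"name": "apply_moves", "arguments": {"series": [[[0.17,-0.01,0,0,0,0.83],[0.17,0,0,0,0,0.84],[0.17,0.01,0,0,0,0.83],[0.17,0,0,0,0,0.83],[0.18,0.01,0,0,0,0.84]]]}}

```text
clock: 12.82
eef_pos: [467.2, 280.4, 123.3]
tool_rot: [-3.139, 0.0, -0.188]
force: [-2.5, -0.7, 7.6]
width: 18.7
```

Emit:
{"name": "apply_moves", "arguments": {"series": [[[0.17,0.01,0,0,0,0.83],[0.17,0.01,0,0,0,0.83],[0.17,0.01,0,0,0,0.84],[0.17,0.01,0,0,0,0.83],[0.17,0.01,0,0,0,0.83]]]}}

```text
clock: 13.45
eef_pos: [506.1, 264.9, 123.4]
tool_rot: [-3.137, 0.002, -0.623]
force: [-1.6, 3.4, 4.7]
width: 18.5
```

Emit:
{"name": "apply_moves", "arguments": {"series": [[[0.17,0.01,0,0,0,0.84],[0.17,0.01,0,0,0,0.83],[0.18,0,0,0,0,0.83],[0.17,0.01,0,0,0,0.84],[0.12,0.01,0,0,0,0.5]]]}}

```text
clock: 14.08
eef_pos: [532.0, 238.6, 123.3]
tool_rot: [-3.137, 0.008, -1.022]
force: [-6.7, 15.0, 6.8]
width: 18.7
```

Emit:
{"name": "apply_moves", "arguments": {"series": [[[0.08,0,0,0,0,0.1],[0,0,0,0,0,0],[0,0,0,0,0,0],[0,0,0,0,0,0],[0,0,0,0,0,0]]]}}

```text
clock: 14.7
eef_pos: [532.0, 238.6, 123.3]
tool_rot: [-3.138, 0.011, -1.025]
force: [-7.6, 14.9, 7.8]
width: 18.8
```

```bash
python3 - <<'E'
from plan import *
s=ctrl.read_state();print(s["eef_pos"],s["tool_rot"],s["force"])
v=s["eef_pos"][:2]-np.array([448.8,184.]);h=np.arctan2(v[1],v[0]);print(np.hypot(*v),"q",np.radians(108.8)-h,"ft",s["force"][:2]@[np.sin(h),-np.cos(h)],"fr",s["force"][:2]@[np.cos(h),np.sin(h)])
E
```

```text
[532.01495579 238.59355649 123.30742569] [-3.13751378  0.01117094 -1.02519417] [-7.57480278 14.94879665  7.78558262]
99.52479729552132 q 1.3182984483533255 ft -16.654129634828244 fr 1.8665810026281289
```

Emit:
{"name": "apply_moves", "arguments": {"series": [[[0,0,0,0,0,0],[0,0,0,0,0,0],[0,0,0,0,0,0],[0,0,0,0,0,0],[0,0,0,0,0,0]]], "claw": 1}}

```text
clock: 15.32
eef_pos: [535.2, 229.5, 122.3]
tool_rot: [-3.14, 0.001, -1.035]
force: [-0.4, -0.1, -0.2]
width: 85.3
```

Emit:
{"name": "apply_moves", "arguments": {"series": [[[0,0,-0.4,0,0,0],[0,0,-0.7,0,0,0],[0,0,-0.9,0,0,0],[0,0,-0.6,0,0,0],[0,0,0,0,0,0]]]}}

```text
clock: 15.95
eef_pos: [536.6, 230.0, 255.0]
tool_rot: [-3.134, 0.001, -1.034]
force: [0.6, -0.2, -0.7]
width: 85.6
```

Emit:
{"name": "apply_moves", "arguments": {"series": [[[0.6,0.1,0,0,0,0],[0.8,0.2,0,0,0,0],[0.8,0.2,0,0,0,0],[0.6,0.2,0,0,0,0],[0,0,0,0,0,0]]]}}

```text
clock: 16.58
eef_pos: [576.3, 87.5, 251.0]
tool_rot: [3.141, 0.001, -1.04]
force: [0.4, 0.4, -0.5]
width: 85.5
```

```bash
python3 - <<'E'
from bp import *
import cv2
I=viewer.get_image("side");J=viewer.get_image("top")
A=[cv2.resize(X[v-75:v+75,u-50:u+50],(400,600),interpolation=cv2.INTER_CUBIC) for X,u,v in((I,280,260),(J,190,190))]
cv2.imwrite("pics/a4.png",np.hstack(A))
for n in("side","top"): print(n,[(round(d["score"],2),[round(d["location"][0]*560),round(d["location"][1]*420)]) for d in viewer.find_in(n,"empty_grip_end")][:2])
s=ctrl.read_state();print(s["eef_pos"],s["force"],s["qd"].round(3))
E
```

```text
side []
top [(0.79, [374, 228])]
[575.91665548  93.05770744 251.46518109] [ 0.32633195 -0.30540869 -0.13962989] [-0.009 -0.006 -0.    -0.005  0.001  0.002  0.001]
```

View pics/a4.png

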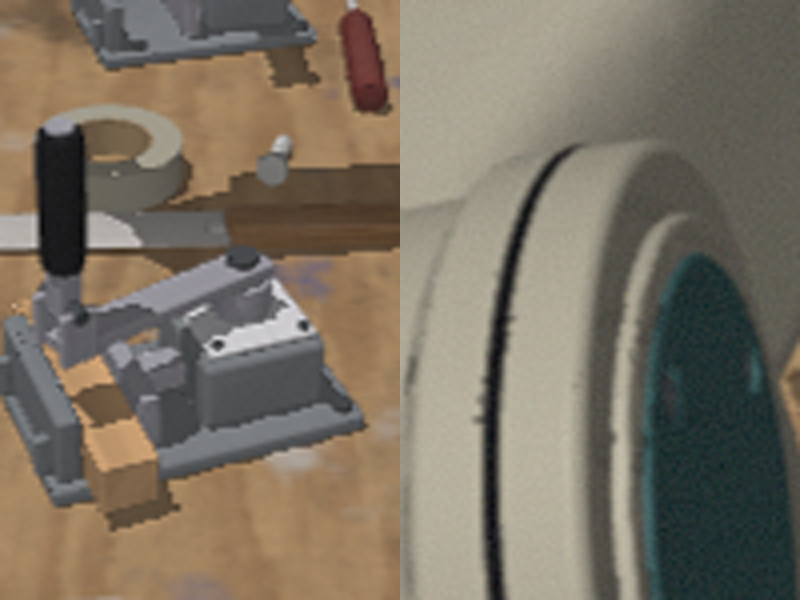

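The side view shows the grip upright, bar from (62,125) down to (65,270). The jaw is on the rail and the hand is clear. The empty grip's end is detected at (374,228) against (374,225) at the start, which is within detector noise. I'm handing in.

```bash
python3 -c "
from cell import ctrl
print(ctrl.finish_job())"
```

```text
the job is handed in; nothing more can be done
None
```

I raised the rail clamp's grip to its upright stop, turned the crank clockwise to its stop, then released it and backed the arm off. The job is handed in, at about 17 of the 38 s allowed.

- **Grip first:** the grip met its stop while the crank was still near 0.09 rad. With about 6 mm more commanded, the hand moved 0.7 mm and the force rose to 20 N. Both camera views then showed the bar vertical.
- **Crank:** it stopped at about 1.32 rad by the hand's position, and held against about 17 N of further push.
- **Final state:** the last side view shows the grip upright, the jaw on the rail and the hand clear. The force readings are near zero.
- **Empty clamp:** the arm never went near its crank. In the top view its grip end was found at (374,228), against (374,225) at the start. That is about 6 mm, which I take as detector noise.
- **Checks that failed:** the network did not find the empty grip's end in the last side picture. The arm hid the rail clamp in the last top picture, so the closed state rests on the side view and the hand's position and force.

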